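Unstack the fired planters and pair each with its saucer

TASK

Four small planters have come back from the kiln, three of them nested in one stack and one standing by itself; pair them up for glazing. Take the stack apart and stand each planter upright in the middle of its own saucer, flat on the saucer's floor inside the lip: large round in the large round saucer, square in the square one, six-sided in the six-sided one, small round in the small round one, with the sides of the square and six-sided planters lined up with those of their saucers. The fired clay chips easily, so set the planters down gently and never tip one over, and do not shift the wet clay pot on its board.

Things in the scene. Friction and masses are not known exactly. Their poses are not given: they have to be found in the camera images.
- round_planter: Large round planter, an open pot of bare red-brown fired clay, 76 mm tall: a plain thick rim band 68 mm in diameter from 38 mm to the top (wall 7 mm, opening 54 mm), below it a body tapering to a foot of 55 mm. About 0.22 kg. It stands on the table, at the bottom of the stack or by itself. Origin: centre of its underside, z up.
- square_planter: Square planter of the same clay, 76 mm tall: rim band 68 x 68 mm from 38 mm to the top (wall 7 mm, opening 54 mm), below it a straight body 58 x 58 mm down to the foot. About 0.24 kg. It stands on the table, at the bottom of the stack or by itself. Origin: centre of its underside, z up. Its x and y axes run square to its sides.
- hex_planter: Six-sided planter of the same clay, 68 mm tall: rim band 60 mm across flats from 32 mm to the top (wall 7 mm), below it a body 43 mm across flats. 0.15 kg. Middle of the stack at the start: its rim band rests on the rim of the planter below and stands 36 mm proud, its body hangs 32 mm inside with 2 mm of play. Origin: centre of its underside, z up. Its x axis points through the middle of a flat (flats every 60 degrees).
- small_planter: Small round planter of the same clay, 58 mm tall: rim band 52 mm in diameter from 24 mm to the top (wall 6 mm), below it a body tapering from 42 to a foot of 36 mm. 0.09 kg. Top of the stack at the start: its rim band rests on the rim of the six-sided planter and stands 34 mm proud, its body hangs 24 mm inside with 2 mm of play. Origin: centre of its underside, z up.
- large_round_saucer: Large round saucer, 86 mm in diameter, for the large round planter, of the same clay, loose on the table; floor 6 mm thick, lip 6 mm wide rising to 14 mm. Origin: centre of its underside, z up.
- square_saucer: Square saucer, 90 x 90 mm, for the square planter, of the same clay, loose on the table; floor 6 mm thick, lip 6 mm wide rising to 14 mm. Origin: centre of its underside, z up. Its x and y axes run square to its sides.
- hex_saucer: Six-sided saucer, 74 mm across flats, for the six-sided planter, of the same clay, loose on the table; floor 6 mm thick, lip 6 mm wide rising to 14 mm. Origin: centre of its underside, z up. Its x axis points through the middle of a flat (flats every 60 degrees).
- small_round_saucer: Small round saucer, 68 mm in diameter, for the small round planter, of the same clay, loose on the table; floor 6 mm thick, lip 6 mm wide rising to 14 mm. Origin: centre of its underside, z up.
- wet_pot: Freshly built pot of wet grey clay with pierced sides, 88 mm in diameter (96 mm at its beaded rim), 92 mm tall, standing loose on a square wooden clay board 140 x 140 x 8 mm near the far middle of the table; leave it alone. Origin: centre of its underside, z up.

How it is judged:
By the outcome, as a careful person would: the job done as asked, in the order asked, and still so for the second after the job is handed in, with the robot touching nothing.
It also fails if it takes over 120 s, if anything falls off the work surface, if the arm or the gripper's body presses on something with over 40 N, if the wrist force passes 120 N, or if a joint passes its speed limit or range.

ROBOT

A 6-joint arm with a two-finger parallel gripper is mounted at the origin on the work surface. World frame = base frame: x ahead of the robot, y to its left, z up, the work surface at z = 0. Lengths are in m, angles in rad, forces in N, time in s.
With the tool pointing down it reaches from about 0.35 to 0.85 m from the base axis. Payload 8.1 kg.
Tool frame: the origin (TCP) lies midway between the tips of the shut fingers; the grasp point (between the pads) lies 19 mm behind it; z points along the fingers, y is the line along which they close (so a half turn about z gives the same grasp; the last joint's range is limited). The gripper opens to 93 mm and grips with 3 to 60 N. Pads are 15 mm wide; open, the fingers measure 128 mm over their backs; the gripper's body (75 mm by 188 mm) begins 65 mm behind the grasp point.
Start: joints at [1.039, 0.13, 1.488, -0, 1.523, -0.085], TCP at [0.259, 0.541, 0.219] pointing down, gripper open.
Joint ranges: [-2.96, 2.96], [-0.89, 2.26], [0.02, 2.5], [-1.34, 4.48], [0, 2.73], [-2.66, 2.66]. Speed limits (rad/s): [2.39, 2.39, 2.79, 3.14, 3.14, 3.14].

INTERFACE

Orientations are given as a rotation vector (axis times angle).
In Python, from plant import read_state, read_camera, get_calibration, close_job gives the robot as it stands.
- The arm moves only by the shell command python3 -m crank 'ROWS' [FORCE]. ROWS is JSON, a list that holds one entry, the list of rows, each a list of 7 numbers: the gripper's target within -1 to 1 (fully open at 1, half-way at 0, shut at -1), then the shift along the tool's x, y, z as a fraction of full scale, then the turn, a rotation vector about the tool's x, y, z as a fraction of full scale. In form: [[[grip, x, y, z, rx, ry, rz], ...]]. A call has exactly 5 rows; each row is the pose to reach, as a shift and turn from the pose commanded when the call began, along the tool's axes at that moment; what a row does not reach only later rows make up. Full scale, the value 1, is 0.5 m for a shift and 90 degrees for a turn. A row lasts 1/8 s, in which the tool goes at most 62.5 mm and 10.7 degrees, less where a joint would pass 70% of its speed; a pose out of reach is approached as far as the arm can. A call with a number of a shift or a turn outside -1 to 1 is refused whole. A call with a gripper value outside its range is refused whole. The fingers move at their own pace and stop on an object; FORCE is the grip in N (left out, the last holds). Time passes only in rows, so rows that repeat a pose let the fingers close, or fill a call up. It gives the time, the measured TCP pose, the force, the opening and the grip force at its end, in the units of the state.
- read_state(): the state, without advancing time (a new reading comes with each control period).
- read_camera(name): name is "side" or "top" or "wrist"; returns the picture (480x640x3 uint8, red, green, blue); there is no depth.
- get_calibration(name): a dict with "fx", "fy", "cx", "cy" (pixels), "dist_coeffs" ([k1, k2, p1, p2, k3] as OpenCV has them; the pictures are not rectified), "eye" and "orientation" of the camera in the world; the wrist camera has in their place "mount" (4x4, takes a point from camera to tool coordinates, whose origin is the TCP and whose axes are the flange's). Camera axes: x right, y down, z forward; pixel columns grow to the right and rows downward; lengths in m; the calibration is good to about 2 mm. A picture is of the moment at which its call begins: read the wrist's pose just before it. get_calibration takes no time and is no camera call.
- close_job(): hands the job in; it is judged then, once.
The state is a dict: "t": time; "q": joint angles; "dq": joint speeds; "joint_torque": joint torques, N m; "tool_pos": TCP position; "orientation": TCP orientation; "force": force on the tool from outside, world axes, zero at the start; "wrist_torque": the same for the moment, N m; "opening": finger opening in m; "gripper_force": force on a finger pad.
Only numpy, scipy, OpenCV 4.12 (cv2) and the standard library are available. Lean on these libraries where they do the work, as an engineer would, in place of code of your own. Each camera call takes 0.05 s, during which the arm holds its last target. There are 200 camera calls.

## Working session

There is one attempt and no reset: what is moved stays moved. The work goes in short steps, Python scripts to look and compute and a shell command to move; the robot and the scene stay as the last step left them, time stands still between calls to the robot, and variables do not carry over. Pictures are saved under pics/ and viewed, at most 14 in all, crops included, and the job is handed in when it is done.

```bash
ls; mkdir -p pics; python3 - <<'E'
from plant import *
import cv2,json
s=read_state();print(s)
for n in ("top","side","wrist"):
    c=get_calibration(n);print(n,c)
    cv2.imwrite(f"pics/{n}0.png",read_camera(n)[:,:,::-1])
E
```

```text
pics
{'t': 0.0, 'q': array([ 1.03862091e+00,  1.31123054e-01,  1.48930540e+00, -3.75873377e-06,
        1.52296677e+00, -8.54068721e-02]), 'dq': array([-1.22786901e-03, -4.36591331e-04,  1.04253089e-03,  8.74271138e-05,
        1.00587256e-03,  1.05600378e-03]), 'joint_torque': array([ 1.10595120e-03, -5.59852982e+01, -4.91752768e+01,  7.69787771e-02,
        3.56623647e-02, -2.76552109e-04]), 'tool_pos': array([0.25892744, 0.54062436, 0.21759585]), 'orientation': array([-6.95839277e-01, -3.06300270e+00,  2.69887623e-03]), 'force': array([ 0.44998845, -0.54194699, -0.56277655]), 'wrist_torque': array([ 0.00352005, -0.00164848,  0.01866346]), 'gripper_force': 0.0, 'opening': 0.09299500153688299}
top {'fx': 485.7078848045944, 'fy': 485.7078848045944, 'cx': 324.99636478276364, 'cy': 243.05304995057233, 'dist_coeffs': array([-0.0975523,  0.       ,  0.       ,  0.       ,  0.       ]), 'eye': array([0.43341616, 0.00154626, 0.95812377]), 'orientation': array([-2.15001707,  2.15907035, -0.10477866])}
side {'fx': 433.1171932066223, 'fy': 433.1171932066223, 'cx': 319.94705819172776, 'cy': 238.81074295538178, 'dist_coeffs': array([-0.04485979,  0.        ,  0.        ,  0.        ,  0.        ]), 'eye': array([ 0.2567464 , -0.49504555,  0.59886438]), 'orientation': array([-2.23865591,  0.59783566, -0.27801682])}
wrist {'fx': 330.46797848482527, 'fy': 330.46797848482527, 'cx': 317.6602151681597, 'cy': 236.6782116567503, 'dist_coeffs': array([-0.02251062,  0.        ,  0.        ,  0.        ,  0.        ]), 'mount': array([[-8.60936056e-04, -9.58737235e-01, -2.84292408e-01,
         7.83494043e-02],
       [ 9.99999544e-01, -9.42563207e-04,  1.50319807e-04,
         3.85447876e-05],
       [-4.12080759e-04, -2.84292149e-01,  9.58737610e-01,
        -1.66048722e-01],
       [ 0.00000000e+00,  0.00000000e+00,  0.00000000e+00,
         1.00000000e+00]])}
```

View pics/top0.png

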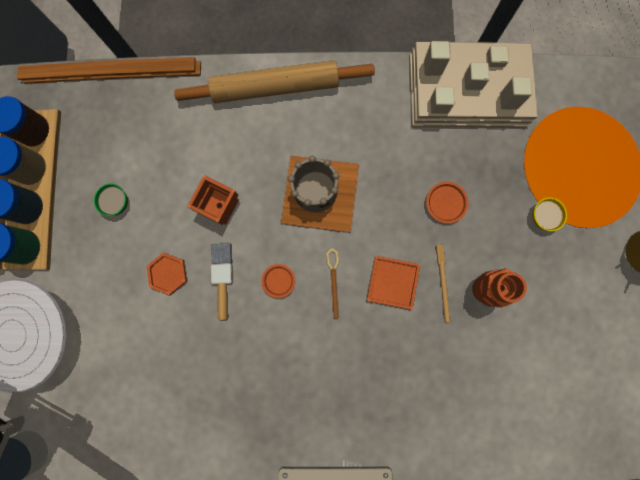

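View pics/side0.png

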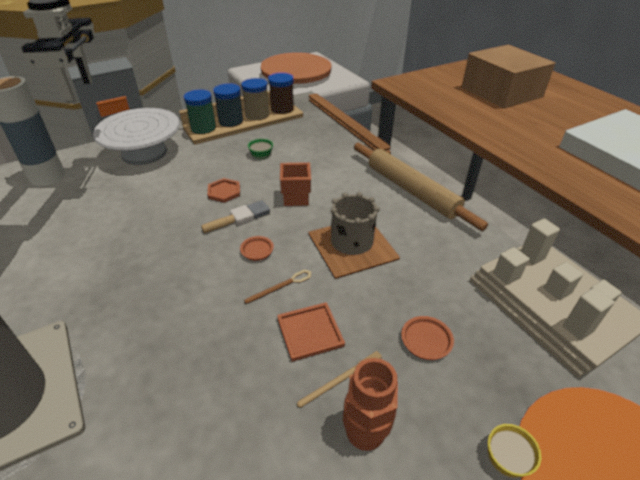

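The top view shows the stack at about (500,288), with the round planter at the bottom, and the square planter alone at (214,200). The saucers are large round (446,202), square (393,283), hex (167,273) and small (278,281). The side view shows the same layout, with the stack at (370,405) and the square planter at (296,183). I'll fit silhouettes in both views, leaving height free.

```bash
cat > lib.py <<'E'
import numpy as np, cv2
from scipy.optimize import minimize
from scipy.spatial.transform import Rotation as R
from plant import *
def cam(name, st=None):
    c=get_calibration(name); K=np.array([[c['fx'],0,c['cx']],[0,c['fy'],c['cy']],[0,0,1]])
    if name=='wrist':
        T=np.eye(4);T[:3,:3]=R.from_rotvec(st['orientation']).as_matrix();T[:3,3]=st['tool_pos']
        T=T@c['mount']; Rm,e=T[:3,:3],T[:3,3]
    else: Rm,e=R.from_rotvec(c['orientation']).as_matrix(),np.array(c['eye'])
    return dict(K=K,d=np.array(c['dist_coeffs']),R=Rm.T,t=-Rm.T@e,e=e)
def proj(c,P): return cv2.projectPoints(np.asarray(P,float),cv2.Rodrigues(c['R'])[0],c['t'],c['K'],c['d'])[0][:,0]
def ring(n,w,z):  # n sides, w across flats (x axis through a flat); n=0 round
    if n==0: a=np.arange(48)*2*np.pi/48; r=w/2
    else: a=(np.arange(n)+.5)*2*np.pi/n; r=w/2/np.cos(np.pi/n)
    return np.c_[r*np.cos(a),r*np.sin(a),np.full(len(a),z)]
def prism(n,w0,w1,z0,z1): return np.r_[ring(n,w0,z0),ring(n,w1,z1)]
M=dict(round=[prism(0,55,62,0,38),prism(0,68,68,38,76)],
 square=[prism(4,58,58,0,38),prism(4,68,68,38,76)],
 hex=[prism(6,43,43,0,32),prism(6,60,60,32,68)],
 small=[prism(0,36,42,0,24),prism(0,52,52,24,58)],
 Sround=[prism(0,86,86,0,14)],Ssquare=[prism(4,90,90,0,14)],Shex=[prism(6,74,74,0,14)],Ssmall=[prism(0,68,68,0,14)])
def clay(im):
    h=cv2.cvtColor(im,cv2.COLOR_RGB2HSV).astype(int)
    m=((h[...,0]<=11)|(h[...,0]>=172))&(h[...,1]>105)&(h[...,2]>25)
    return m.astype(np.uint8)
def blob(im,seed,r=70):
    m=clay(im); m=cv2.morphologyEx(m,cv2.MORPH_CLOSE,np.ones((3,3))); m=cv2.morphologyEx(m,cv2.MORPH_OPEN,np.ones((3,3)))
    cs,_=cv2.findContours(m,cv2.RETR_EXTERNAL,cv2.CHAIN_APPROX_NONE)
    cs=[c for c in cs if cv2.contourArea(c)>60]
    c=min(cs,key=lambda c:(-cv2.pointPolygonTest(c,tuple(map(float,seed)),True)))
    o=np.zeros(m.shape,np.uint8); cv2.drawContours(o,[c],-1,1,-1); return o
S=4
def sil(c,parts,box):
    x0,y0,x1,y1=box; o=np.zeros(((y1-y0)*S,(x1-x0)*S),np.uint8)
    for P in parts:
        h=cv2.convexHull(((proj(c,P)-[x0-.5,y0-.5])*S-.5).astype(np.float32))
        cv2.fillConvexPoly(o,np.round(h*16).astype(np.int32),255,shift=4)
    return cv2.resize(o,(x1-x0,y1-y0),interpolation=cv2.INTER_AREA)/255.
def place(name,x,y,z,yaw):
    Rz=R.from_euler('z',yaw).as_matrix().T
    return [P/1000@Rz+[x,y,z] for P in M[name]]
def fit(views,build,p0,step):
    """views: [(cam,mask)]"""
    bx=[]
    for c,m in views:
        ys,xs=np.nonzero(m); bx.append((max(xs.min()-25,0),max(ys.min()-25,0),min(xs.max()+26,640),min(ys.max()+26,480)))
    def f(p):
        e=0
        for (c,m),b in zip(views,bx):
            d=np.abs(sil(c,build(p),b)-m[b[1]:b[3],b[0]:b[2]]); e+=d.sum()/np.sqrt(m.sum())
        return e
    p0=np.array(p0,float); best=None
    for k in range(3):
        sx=np.vstack([p0]+[p0+np.eye(len(p0))[i]*step[i]/(1+k) for i in range(len(p0))])
        r=minimize(f,p0,method='Nelder-Mead',options=dict(initial_simplex=sx,maxfev=500,xatol=1e-5,fatol=1e-4)); p0=r.x
    return r.x,r.fun
def unproj(c,uv,z):
    q=cv2.undistortPoints(np.array([[uv]],float),c['K'],c['d'])[0,0]; d=c['R'].T@[q[0],q[1],1]
    return c['e']+d*(z-c['e'][2])/d[2]
E
python3 - <<'E'
from lib import *
T=cv2.imread('pics/top0.png')[:,:,::-1].copy(); D=cv2.imread('pics/side0.png')[:,:,::-1].copy()
ct,cs=cam('top'),cam('side')
seeds=dict(Sround=((446,202),(428,338)),Ssquare=((393,283),(310,331)),Shex=((167,273),(224,189)),Ssmall=((278,281),(257,248)),square=((214,200),(296,183)),stack=((500,288),(370,405)))
ov,ovs=T.copy(),D.copy()
for n,(a,b) in seeds.items():
    mt,ms=blob(T,a),blob(D,b)
    g=unproj(ct,a,.03)
    if n=='stack':
        B=lambda p:place('round',p[0],p[1],p[2],0)+place('hex',p[0],p[1],p[2]+.044,p[3])+place('small',p[0],p[1],p[2]+.088,0)
    else: B=lambda p:place(n,*p[:3],p[3])
    out=[]
    for v in ([(ct,mt),(cs,ms)],[(ct,mt)],[(cs,ms)]):
        both=len(v)==2
        best=None
        for y0 in ((0,.25,.5,.75,1.,1.3) if both else (r[3],)):
            if both: q=fit(v,B,[g[0],g[1],0,y0],[.01,.01,.01,.15])
            else:
                q=fit(v,lambda p:B([p[0],p[1],0,p[2]]),[r[0],r[1],y0],[.005,.005,.1])
            if best is None or q[1]<best[1]: best=q
        if both: r=best[0]
        out.append((np.round(best[0],4).tolist(),round(best[1],2)))
    print(n,mt.sum(),ms.sum(),*out)
    for im,c,m in((ov,ct,mt),(ovs,cs,ms)):
        cc,_=cv2.findContours(m,0,1); cv2.drawContours(im,cc,-1,(0,255,0),1)
        for P in B(r): cv2.polylines(im,[np.int32(cv2.convexHull(np.float32(proj(c,P))))],1,(0,0,255),1)
cv2.imwrite('pics/ov.png',cv2.resize(np.vstack([ov[150:330,130:550],ovs[150:460,190:610]])[:,:,::-1],None,fx=1.2,fy=1.2))
E
```

```text
Sround 1424 1772 ([0.6229, -0.2244, -0.0005, 1.4045], np.float64(10.33)) ([0.6229, -0.2246, 1.4831], np.float64(2.67)) ([0.6272, -0.2189, 1.4603], np.float64(6.6))
Ssquare 2168 2579 ([0.4643, -0.1148, -0.0008, 1.3674], np.float64(5.63)) ([0.4646, -0.1152, 1.3705], np.float64(1.24)) ([0.4635, -0.1122, 1.3602], np.float64(3.77))
Shex 1244 590 ([0.4836, 0.3348, -0.001, 0.7029], np.float64(4.89)) ([0.4838, 0.3341, 0.6925], np.float64(1.21)) ([0.4833, 0.3383, 0.745], np.float64(3.38))
Ssmall 924 622 ([0.4691, 0.1107, -0.0018, 0.065], np.float64(9.43)) ([0.469, 0.1099, 0.1803], np.float64(1.96)) ([0.4702, 0.1188, -0.0709], np.float64(6.98))
square 1529 1185 ([0.6208, 0.2314, -0.0021, 1.0853], np.float64(5.57)) ([0.6204, 0.2304, 1.0955], np.float64(1.76)) ([0.6197, 0.2328, 1.1217], np.float64(3.63))
stack 1605 3918 ([0.4504, -0.2981, -0.0018, 0.3203], np.float64(5.84)) ([0.4508, -0.2984, 0.294], np.float64(1.71)) ([0.4503, -0.2967, 0.326], np.float64(3.93))
```

View pics/ov.png

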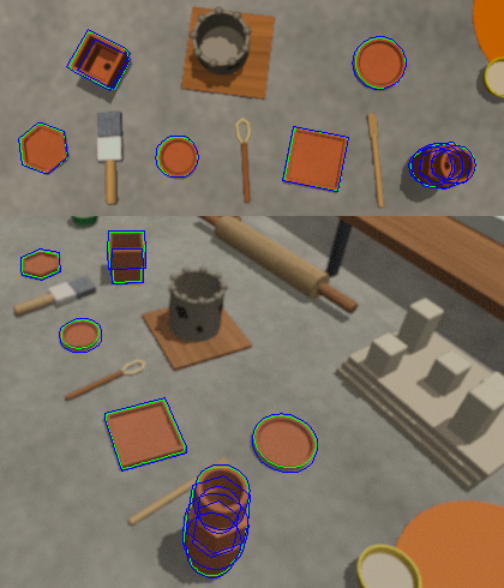

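Both fits agree with the known heights: z comes out within about 2 mm of the table and the outlines match. Now I'll move, taking wrist pictures on the way to the stack.

```bash
cat > plan.py <<'E'
# usage: plan.py x,y,z,yawdeg ... -> one shift/turn per call; yaw = world angle of tool y
import sys; from lib import *
s=read_state(); p=s['tool_pos']; Rm=R.from_rotvec(s['orientation']).as_matrix()
print('now',p.round(4),'yaw',round(np.degrees(np.arctan2(Rm[1,1],Rm[0,1])),2),'q6',s['q'][5].round(2),'q1',s['q'][0].round(2),'t',round(s['t'],2),'open',round(s['opening'],4),'F',s['force'].round(1),s['gripper_force'])
for a in sys.argv[1:]:
    x,y,z,w=map(float,a.split(',')); w=np.radians(w)
    N=np.c_[[-np.sin(w),np.cos(w),0],[np.cos(w),np.sin(w),0],[0,0,-1]]
    d=Rm.T@(np.array([x,y,z])-p)/.5; r=R.from_matrix(Rm.T@N).as_rotvec()/(np.pi/2)
    print(a,d.round(4).tolist(),r.round(4).tolist()); p=np.array([x,y,z]); Rm=N
E
python3 plan.py .44,.25,.28,25 .5,-.12,.28,-20 .45,-.298,.28,-41.6
```

```text
now [0.259  0.5407 0.2178] yaw 64.4 q6 -0.09 q1 1.04 t 0.15 open 0.093 F [0.7 0.4 1.2] 0.0
.44,.25,.28,25 [-0.5777, -0.3682, -0.1239] [-0.0009, 0.0002, 0.4378]
.5,-.12,.28,-20 [-0.7214, -0.204, 0.0] [0.0, 0.0, 0.5]
.45,-.298,.28,-41.6 [-0.3687, 0.0278, 0.0] [0.0, 0.0, 0.24]
```

```bash
cat > snap.py <<'E'
import sys,json; from lib import *
s=read_state(); im=read_camera('wrist'); cv2.imwrite(f'pics/{sys.argv[1]}.png',im[:,:,::-1])
json.dump({k:np.asarray(s[k]).tolist() for k in('tool_pos','orientation')},open(f'pics/{sys.argv[1]}.json','w'))
E
python3 -m crank '[[[1,-0.145,-0.092,-0.124,0,0,0],[1,-0.29,-0.184,-0.124,0,0,0.1],[1,-0.433,-0.276,-0.124,0,0,0.2],[1,-0.52,-0.33,-0.124,0,0,0.3],[1,-0.578,-0.368,-0.124,0,0,0.4]]]'
python3 -m crank '[[[1,0,0,0,0,0,0.038],[1,0,0,0,0,0,0.038],[1,0,0,0,0,0,0.038],[1,0,0,0,0,0,0.038],[1,0,0,0,0,0,0.038]]]'
python3 snap.py w1
python3 -m crank '[[[1,-0.12,-0.034,0,0,0,0.1],[1,-0.24,-0.068,0,0,0,0.2],[1,-0.36,-0.102,0,0,0,0.3],[1,-0.48,-0.136,0,0,0,0.4],[1,-0.6,-0.17,0,0,0,0.5]]]'
python3 plan.py .5,-.12,.28,-20 .45,-.298,.28,-41.6
```

```text
t: 0.78
tool_pos: [0.4181, 0.2856, 0.2792]
orientation: [1.615, 2.694, 0.001]
force: [1.2, -0.1, -0.2]
opening: 0.093
gripper_force: 0.0
t: 1.4
tool_pos: [0.417, 0.288, 0.279]
orientation: [-1.686, -2.651, 0.0]
force: [-0.5, 1.1, -0.5]
opening: 0.093
gripper_force: 0.0
t: 2.08
tool_pos: [0.4671, -0.0222, 0.2794]
orientation: [2.577, 1.796, 0.001]
force: [0.4, 0.1, -0.6]
opening: 0.093
gripper_force: 0.0
now [ 0.4671 -0.0222  0.2794] yaw -20.26 q6 0.2 q1 -0.16 t 2.08 open 0.093 F [ 0.4  0.1 -0.6] 0.0
.5,-.12,.28,-20 [-0.1608, 0.1295, -0.0012] [0.0006, -0.0002, -0.0029]
.45,-.298,.28,-41.6 [-0.3687, 0.0278, 0.0] [0.0, 0.0, 0.24]
```

```bash
python3 -m crank '[[[1,-0.08,0.065,0,0,0,0],[1,-0.161,0.13,0,0,0,0],[1,-0.161,0.13,0,0,0,0],[1,-0.161,0.13,0,0,0,0],[1,-0.161,0.13,0,0,0,0]]]' >/dev/null
python3 snap.py w2
python3 -m crank '[[[1,-0.1,0.007,0,0,0,0.06],[1,-0.2,0.014,0,0,0,0.12],[1,-0.3,0.021,0,0,0,0.18],[1,-0.369,0.028,0,0,0,0.24],[1,-0.369,0.028,0,0,0,0.24]]]'>/dev/null
python3 -m crank '[[[1,0,0,0,0,0,0],[1,0,0,0,0,0,0],[1,0,0,0,0,0,0],[1,0,0,0,0,0,0],[1,0,0,0,0,0,0]]]'
python3 snap.py w3
python3 - <<'E'
from lib import *
cv2.imwrite('pics/w123.png',cv2.resize(np.hstack([cv2.imread(f'pics/w{i}.png') for i in(1,2,3)]),None,fx=.41,fy=.41,interpolation=cv2.INTER_AREA))
E
```

```text
t: 4.0
tool_pos: [0.4506, -0.2963, 0.2791]
orientation: [2.865, 1.288, 0.0]
force: [0.0, 0.7, -0.2]
opening: 0.0928
gripper_force: 0.0
```

View pics/w123.png

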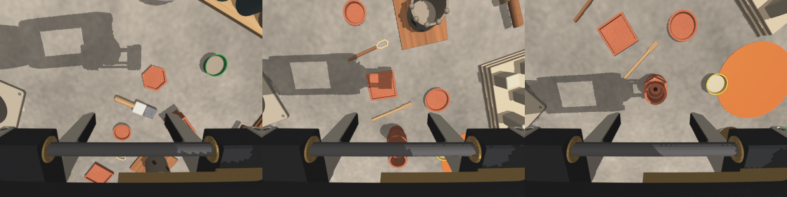

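w1 shows the hex saucer at (373,188) and the small one at (297,320). w2 shows the small saucer at (223,30) and the large one at (423,241). w3 shows the stack at (317,215), the square saucer at (228,83) and the large one at (385,63). I'll fit all of these in the robot frame.

```bash
cat >> lib.py <<'E'
import json
def load(n):
    s=json.load(open(f'pics/{n}.json')); return cam('wrist',s),cv2.imread(f'pics/{n}.png')[:,:,::-1].copy()
PR=dict(Sround=[.6229,-.2244,0,0],Ssquare=[.4643,-.1148,0,1.3674],Shex=[.4836,.3348,0,.7029],Ssmall=[.4691,.1107,0,0],square=[.6208,.2314,0,1.0853],stack=[.4504,-.2981,0,.3203])
E
python3 - <<'E'
from lib import *
top=(cam('top'),cv2.imread('pics/top0.png')[:,:,::-1].copy())
J=[('Shex',['w1']),('Ssmall',['w1']),('Ssmall',['w2']),('Sround',['w2']),('Sround',['w3']),('Ssquare',['w3']),('stack',['w3'])]
for n,ws in J:
    p=PR[n]
    if n=='stack': B=lambda p:place('round',p[0],p[1],0,0)+place('hex',p[0],p[1],+.044,p[2])+place('small',p[0],p[1],+.088,0)
    else: B=lambda p:place(n,p[0],p[1],0,p[2])
    v=[]
    for w in ws:
        c,im=load(w); uv=proj(c,[[p[0],p[1],.14 if n=='stack' else .014]])[0]; v.append((c,blob(im,uv)))
    r=fit(v,B,[p[0],p[1],p[3]],[.006,.006,.1])
    v.append((top[0],blob(top[1],proj(top[0],[[p[0],p[1],.01]])[0])))
    if n=='stack': B2=lambda p:place('round',p[0],p[1],p[3],0)+place('hex',p[0],p[1],p[3]+.044,p[2])+place('small',p[0],p[1],p[3]+.088,0)
    else: B2=lambda p:place(n,p[0],p[1],p[3],p[2])
    r2=fit(v,B2,[p[0],p[1],p[3],0],[.006,.006,.1,.005])
    print(n,ws,uv.round(),v[0][1].sum(),r[0].round(4),round(r[1],2),'with top,z:',r2[0].round(4),round(r2[1],2))
E
```

```text
Shex ['w1'] [379. 191.] 2781 [0.4823 0.3333 0.6897] 1.45 with top,z: [ 0.4828  0.3335  0.695  -0.0008] 3.29
Ssmall ['w1'] [298. 324.] 1396 [0.4689 0.1038 0.174 ] 6.87 with top,z: [ 0.4682  0.1094  0.0864 -0.0021] 9.0
Ssmall ['w2'] [224.  28.] 2829 [0.4665 0.1135 0.0565] 4.99 with top,z: [ 0.4682  0.1111  0.116  -0.0045] 7.28
Sround ['w2'] [428. 244.] 2811 [ 0.6229 -0.2283  0.179 ] 5.74 with top,z: [ 0.6258 -0.2317  0.1495 -0.0158] 5.96
Sround ['w3'] [386.  61.] 4360 [ 0.6212 -0.2256  0.0482] 4.47 with top,z: [ 0.6243 -0.2254  0.0375 -0.0082] 5.3
Ssquare ['w3'] [225.  83.] 5962 [ 0.4639 -0.1159  1.3766] 3.23 with top,z: [ 0.4641 -0.115   1.3723 -0.0028] 3.94
stack ['w3'] [318. 227.] 3489 [ 0.4505 -0.2983  0.3714] 3.65 with top,z: [ 0.45   -0.2995  0.3648 -0.0047] 4.79
```

```bash
python3 -m crank '[[[1,-0.003,0.002,0.1,0,0,0],[1,-0.003,0.002,0.19,0,0,0],[1,-0.003,0.002,0.26,0,0,0],[1,-0.003,0.002,0.3,0,0,0],[1,-0.003,0.002,0.32,0,0,0]]]' >/dev/null
python3 -m crank '[[[1,0,0,0,0,0,0],[-1,0,0,0,0,0,0],[-1,0,0,0,0,0,0],[-1,0,0,0,0,0,0],[-1,0,0,0,0,0,0]]]' 12
python3 plan.py; python3 snap.py w4; python3 - <<'E'
from plant import *; import cv2
cv2.imwrite('pics/s4.png',cv2.resize(read_camera('side')[200:480,220:520,::-1],None,fx=1.5,fy=1.5))
E
```

```text
t: 5.3
tool_pos: [0.4504, -0.2984, 0.1194]
orientation: [2.865, 1.287, 0.0]
force: [0.3, 0.3, 0.6]
opening: 0.0577
gripper_force: 0.0
now [ 0.4504 -0.2984  0.1194] yaw -41.62 q6 0.05 q1 -0.68 t 5.3 open 0.0577 F [0.3 0.3 0.6] 0.0
```

View pics/s4.png

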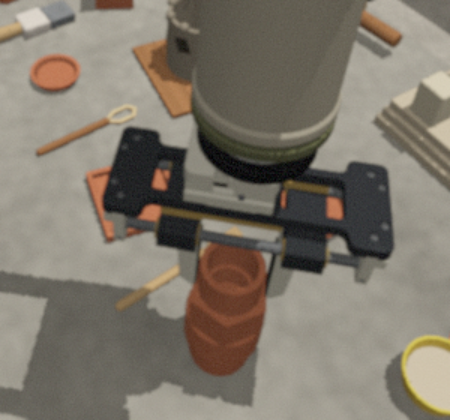

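The side view shows the fingers on either side of the small planter's rim band, clear of the hex planter below, at (230,275) in the crop. I'll finish closing and lift.

```bash
python3 -m crank '[[[-1,0,0,0,0,0,0],[-1,0,0,0,0,0,0],[-1,0,0,0,0,0,0],[-1,0,0,-0.004,0,0,0],[-1,0,0,-0.01,0,0,0]]]' 12
python3 -m crank '[[[-1,0,0,-0.02,0,0,0],[-1,0,0,-0.05,0,0,0],[-1,0,0,-0.09,0,0,0],[-1,0,0,-0.14,0,0,0],[-1,0,0,-0.17,0,0,0]]]'
python3 snap.py w5
python3 plan.py .46,-.09,.204,-41.6 .469,.110,.204,-41.6  .469,.110,.0474,-41.6; python3 - <<'E'
from plant import *; import cv2
cv2.imwrite('pics/s5.png',cv2.resize(read_camera('side')[150:480,200:540,::-1],None,fx=1.5,fy=1.5))
E
```

```text
t: 6.02
tool_pos: [0.4501, -0.2981, 0.1239]
orientation: [-2.865, -1.287, 0.0]
force: [-0.2, -0.6, -0.4]
opening: 0.0503
gripper_force: 12.0
t: 6.65
tool_pos: [0.451, -0.2989, 0.212]
orientation: [2.863, 1.286, 0.002]
force: [0.4, 0.1, -1.0]
opening: 0.0509
gripper_force: 12.0
now [ 0.4516 -0.2993  0.2136] yaw -41.62 q6 0.05 q1 -0.68 t 6.7 open 0.0509 F [ 0.5 -0.7  0.8] 11.968730154912919
.46,-.09,.204,-41.6 [0.3241, -0.2655, 0.0179] [0.0034, -0.0001, -0.0002]
.469,.110,.204,-41.6 [0.3111, -0.2521, 0.0] [0.0, 0.0, 0.0]
.469,.110,.0474,-41.6 [0.0, 0.0, 0.3132] [0.0, 0.0, 0.0]
```

View pics/s5.png

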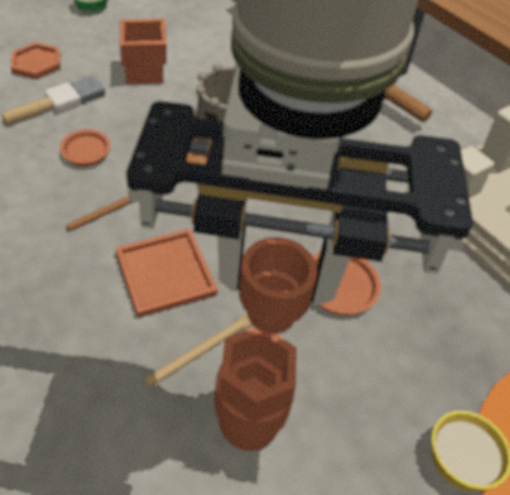

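The small planter is held upright at (280,285), and the hex planter stayed in the stack at (257,385). Next I carry it to the small saucer.

```bash
python3 -m crank '[[[-1,0.04,-0.032,0,0,0,0],[-1,0.12,-0.1,0,0,0,0],[-1,0.21,-0.175,0,0,0,0],[-1,0.29,-0.24,0,0,0,0],[-1,0.324,-0.265,0,0,0,0]]]' >/dev/null
python3 -m crank '[[[-1,0.06,-0.05,0,0,0,0],[-1,0.14,-0.12,0,0,0,0],[-1,0.22,-0.185,0,0,0,0],[-1,0.28,-0.23,0,0,0,0],[-1,0.311,-0.252,0,0,0,0]]]' >/dev/null
python3 -m crank '[[[-1,0,0,0.06,0,0,0],[-1,0,0,0.12,0,0,0],[-1,0,0,0.18,0,0,0],[-1,0,0,0.22,0,0,0],[-1,0,0,0.24,0,0,0]]]'
python3 -m crank '[[[-1,0,0,0,0,0,0],[-1,0,0,0,0,0,0],[-1,0,0,0,0,0,0],[-1,0,0,0,0,0,0],[-1,0,0,0,0,0,0]]]' >/dev/null
python3 snap.py w6
python3 plan.py .469,.110,.0474,-41.6  .469,.110,.0374,-41.6; python3 - <<'E'
from lib import *
c,im=load('w6'); t=cv2.cvtColor(read_camera('top'),4) 
cv2.imwrite('pics/c6.png',np.hstack([cv2.resize(t[220:340,210:350],None,fx=2.9,fy=2.9),cv2.resize(im[180:380,190:430,::-1],(420,348))]))
E
```

```text
t: 8.62
tool_pos: [0.4665, 0.1106, 0.087]
orientation: [-2.865, -1.287, 0.005]
force: [-0.4, -0.5, -1.3]
opening: 0.0503
gripper_force: 12.0
now [0.468  0.1108 0.0893] yaw -41.62 q6 0.85 q1 0.13 t 9.3 open 0.0508 F [ 0.2 -0.2 -1.9] 11.968807617668062
.469,.110,.0474,-41.6 [0.0001, 0.0025, 0.0837] [0.0001, -0.0002, -0.0002]
.469,.110,.0374,-41.6 [0.0, 0.0, 0.02] [0.0, 0.0, 0.0]
```

View pics/c6.png

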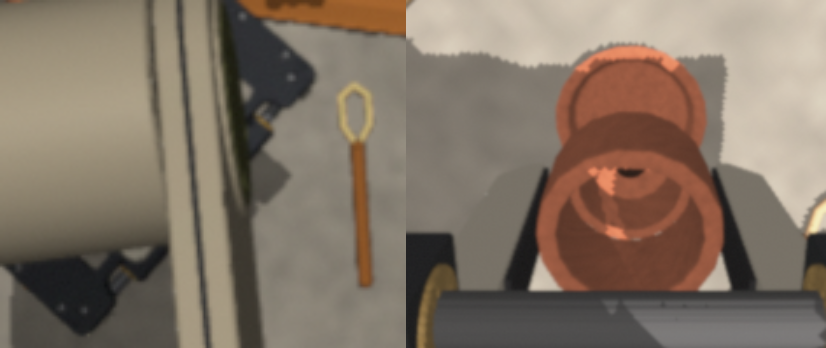

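The wrist crop shows the planter centred between the pads, with the saucer just ahead and below. I'll set it down slowly.

```bash
python3 -m crank '[[[-1,0,0.002,0.04,0,0,0],[-1,0,0.002,0.07,0,0,0],[-1,0,0.002,0.084,0,0,0],[-1,0,0.002,0.09,0,0,0],[-1,0,0.002,0.094,0,0,0]]]'
python3 -m crank '[[[-1,0,0,0.002,0,0,0],[-1,0,0,0.004,0,0,0],[-1,0,0,0.006,0,0,0],[-1,0,0,0.008,0,0,0],[-1,0,0,0.008,0,0,0]]]'
python3 plan.py
```

```text
t: 9.98
tool_pos: [0.469, 0.1102, 0.0423]
orientation: [2.866, 1.287, 0.001]
force: [-0.6, -0.1, -0.3]
opening: 0.0509
gripper_force: 12.0
t: 10.6
tool_pos: [0.4686, 0.1101, 0.038]
orientation: [-2.866, -1.287, 0.0]
force: [-0.4, 0.0, -0.5]
opening: 0.0507
gripper_force: 12.0
now [0.4686 0.1101 0.038 ] yaw -41.62 q6 0.85 q1 0.12 t 10.6 open 0.0507 F [-0.4  0.  -0.5] 11.968809308018535
```

```bash
python3 -m crank '[[[-1,0,0,0.001,0,0,0],[-1,0,0,0.001,0,0,0],[-1,0,0,0.002,0,0,0],[-1,0,0,0.002,0,0,0],[-1,0,0,0.002,0,0,0]]]'
python3 -m crank '[[[-1,0,0,0.001,0,0,0],[-1,0,0,0.001,0,0,0],[-1,0,0,0.002,0,0,0],[-1,0,0,0.002,0,0,0],[-1,0,0,0.002,0,0,0]]]'
```

```text
t: 11.22
tool_pos: [0.4688, 0.1102, 0.0372]
orientation: [2.866, 1.287, 0.0]
force: [-1.0, 1.1, -0.0]
opening: 0.0508
gripper_force: 12.0
t: 11.85
tool_pos: [0.4689, 0.1103, 0.0371]
orientation: [-2.866, -1.287, -0.001]
force: [-4.5, -0.2, 11.1]
opening: 0.0506
gripper_force: 12.0
```

```bash
python3 -m crank '[[[-1,0,0,-0.001,0,0,0],[-1,0,0,-0.001,0,0,0],[0.3,0,0,-0.001,0,0,0],[0.3,0,0,-0.001,0,0,0],[0.6,0,0,-0.001,0,0,0]]]' 12
python3 -m crank '[[[1,0,0,0,0,0,0],[1,0,0,0,0,0,0],[1,0,0,-0.03,0,0,0],[1,0,0,-0.12,0,0,0],[1,0,0,-0.24,0,0,0]]]'>/dev/null
python3 -m crank '[[[1,0,0,-0.1,0,0,0],[1,0,0,-0.14,0,0,0],[1,0,0,-0.14,0,0,0],[1,0,0,-0.14,0,0,0],[1,0,0,-0.14,0,0,0]]]'
python3 snap.py w7
python3 plan.py  .46,-.09,.25,-41.6 .4505,-.298,.25,-41.6
python3 - <<'E'
from lib import *
c,im=load('w7'); p=proj(c,[[.469,.11,.06],[.469,.11,.014]]); print(p)
cv2.imwrite('pics/c7.png',cv2.resize(im[100:400,170:470,::-1],None,fx=1.5,fy=1.5))
E
```

```text
t: 12.48
tool_pos: [0.4685, 0.1101, 0.0364]
orientation: [-2.866, -1.287, 0.0]
force: [-0.2, -0.2, 0.4]
opening: 0.0668
gripper_force: 0.0
t: 13.72
tool_pos: [0.4677, 0.11, 0.2249]
orientation: [-2.865, -1.287, 0.004]
force: [0.3, -0.4, 0.0]
opening: 0.093
gripper_force: 0.0
now [0.4678 0.11   0.225 ] yaw -41.62 q6 0.85 q1 0.12 t 13.78 open 0.0932 F [0.3 0.3 1.2] 0.0
.46,-.09,.25,-41.6 [-0.3095, 0.254, -0.0499] [-0.0012, 0.0013, -0.0002]
.4505,-.298,.25,-41.6 [-0.3237, 0.262, 0.0] [0.0, 0.0, 0.0]
[[318.20975079 218.2481706 ]
 [318.25387952 208.99984169]]
```

View pics/c7.png

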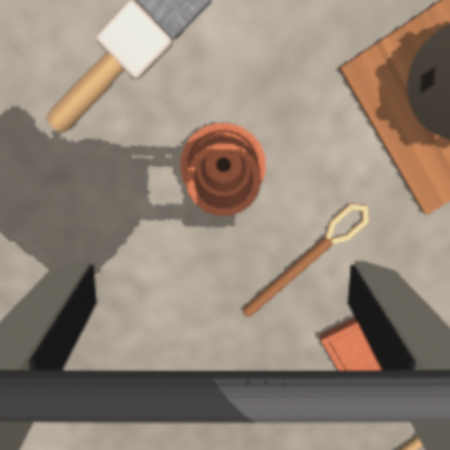

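The small planter stands upright inside its saucer, at (222,178) in the crop where I predicted it. Back to the stack to measure the hex planter.

```bash
python3 -m crank '[[[1,-0.08,0.065,-0.05,0,0,0],[1,-0.17,0.14,-0.05,0,0,0],[1,-0.25,0.205,-0.05,0,0,0],[1,-0.31,0.254,-0.05,0,0,0],[1,-0.31,0.254,-0.05,0,0,0]]]' >/dev/null
python3 -m crank '[[[1,-0.08,0.065,0,0,0,0],[1,-0.17,0.14,0,0,0,0],[1,-0.25,0.205,0,0,0,0],[1,-0.31,0.25,0,0,0,0],[1,-0.324,0.262,0,0,0,0]]]' >/dev/null
python3 -m crank '[[[1,0,0,0,0,0,0],[1,0,0,0,0,0,0],[1,0,0,0,0,0,0],[1,0,0,0,0,0,0],[1,0,0,0,0,0,0]]]' >/dev/null
python3 snap.py w8
python3 - <<'E'
from lib import *
B=lambda p:place('round',p[0],p[1],0,0)+place('hex',p[3],p[4],.044,p[2])
B2=lambda p:place('hex',p[0],p[1],0,p[2])
c,im=load('w8'); d=read_camera('side'); t=read_camera('top'); cs,ct=cam('side'),cam('top')
mk=lambda c,im:(c,blob(im,proj(c,[[.4505,-.2983,.075]])[0]))
W,D,T=mk(c,im),mk(cs,d),mk(ct,t)
for nm,v in (('w',[W]),('s',[D]),('ws',[W,D]),('wts',[W,T,D])):
    best=None
    for y in (.28,.4): 
        r=fit(v,B,[.4505,-.2983,y,.4505,-.2983],[.005,.005,.1,.004,.004])
        if best is None or r[1]<best[1]: best=r
    print(nm,best[0].round(4),np.degrees(best[0][2]).round(2),round(best[1],2),v[0][1].sum())
r=best[0]
o=im.copy()
for P in B(r): cv2.polylines(o,[np.int32(cv2.convexHull(np.float32(proj(c,P))))],1,(0,0,255),1)
cc,_=cv2.findContours(W[1],0,1); cv2.drawContours(o,cc,-1,(0,255,0),1)
u=proj(c,[[.4505,-.2983,.09]])[0].astype(int)
a=lambda q:q[u[1]-70:u[1]+70,u[0]-70:u[0]+70,::-1]
cv2.imwrite('pics/c8.png',cv2.resize(np.hstack([a(im),a(o)]),None,fx=2.8,fy=2.8))
E
python3 plan.py
```

```text
w [ 0.4483 -0.3     0.3735  0.4501 -0.2982] 21.4 1.54 3831
s [ 0.4509 -0.2963  0.3633  0.4483 -0.2983] 20.82 2.18 3472
ws [ 0.4488 -0.2989  0.3529  0.4497 -0.2984] 20.22 6.74 3831
wts [ 0.4498 -0.2992  0.3562  0.4499 -0.2983] 20.41 8.94 3831
now [ 0.451  -0.2982  0.2516] yaw -41.62 q6 0.05 q1 -0.68 t 15.8 open 0.0935 F [ 0.2 -0.3  0.5] 0.0
```

View pics/c8.png

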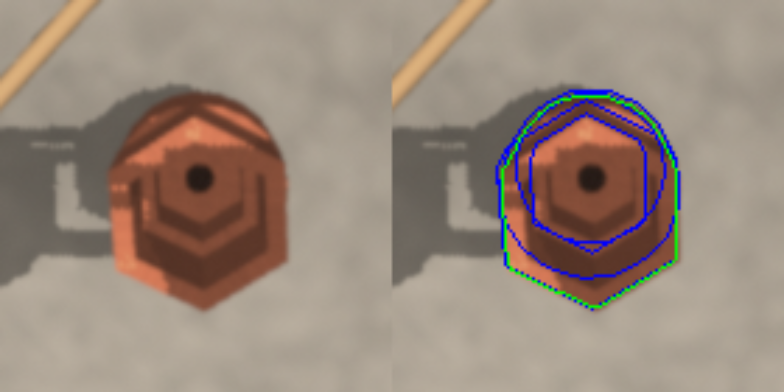

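The wrist view shows the hex planter seated on the round one, with flats at 20.9° and the outline matching. I'll grip it across two flats with yaw −39.1°.

```bash
python3 -m crank '[[[1,-0.001,-0.001,0.1,0,0,-0.028],[1,-0.001,-0.001,0.19,0,0,-0.028],[1,-0.001,-0.001,0.26,0,0,-0.028],[1,-0.001,-0.001,0.31,0,0,-0.028],[1,-0.001,-0.001,0.33,0,0,-0.028]]]' >/dev/null
python3 -m crank '[[[1,0,0,0.008,0,0,0],[-1,0,0,0.008,0,0,0],[-1,0,0,0.008,0,0,0],[-1,0,0,0.008,0,0,0],[-1,0,0,0.008,0,0,0]]]' 15
python3 -m crank '[[[-1,0,0,0,0,0,0],[-1,0,0,0,0,0,0],[-1,0,0,0,0,0,0],[-1,0,0,0,0,0,0],[-1,0,0,0,0,0,0]]]' 15
python3 plan.py
```

```text
t: 17.05
tool_pos: [0.4505, -0.2984, 0.083]
orientation: [2.836, 1.35, 0.0]
force: [-0.9, 0.5, 1.7]
opening: 0.0598
gripper_force: 15.0
t: 17.68
tool_pos: [0.4505, -0.2985, 0.0831]
orientation: [2.836, 1.35, 0.001]
force: [-1.4, 1.6, 5.0]
opening: 0.0604
gripper_force: 15.0
now [ 0.4505 -0.2985  0.0831] yaw -39.1 q6 0.0 q1 -0.68 t 17.68 open 0.0604 F [-1.4  1.6  5. ] 14.990659207105637
```

```bash
python3 -m crank '[[[-1,0,0,-0.004,0,0,0],[-1,0,0,-0.012,0,0,0],[-1,0,0,-0.03,0,0,0],[-1,0,0,-0.06,0,0,0],[-1,0,0,-0.1,0,0,0]]]' >/dev/null
python3 -m crank '[[[-1,0,0,-0.05,0,0,0],[-1,0,0,-0.1,0,0,0],[-1,0,0,-0.13,0,0,0],[-1,0,0,-0.134,0,0,0],[-1,0,0,-0.134,0,0,0]]]'
python3 snap.py w9
python3 plan.py .455,-.09,.2,-39.1 .465,.12,.2,-30 .483,.3335,.2,-20.3 .483,.3335,.055,-20.3
python3 - <<'E'
from plant import *; import cv2
cv2.imwrite('pics/s9.png',read_camera('side')[150:480,200:540,::-1])
E
```

```text
t: 18.92
tool_pos: [0.45, -0.2981, 0.1989]
orientation: [-2.836, -1.35, 0.001]
force: [0.2, 0.3, -2.3]
opening: 0.0601
gripper_force: 15.0
now [ 0.4498 -0.2979  0.1984] yaw -39.1 q6 0.0 q1 -0.68 t 18.98 open 0.0598 F [-0.2  0.5 -1.7] 14.987176805734634
.455,-.09,.2,-39.1 [0.3292, -0.2541, -0.0027] [-0.0011, 0.0, 0.0]
.465,.12,.2,-30 [0.3386, -0.2494, 0.0] [0.0, 0.0, -0.1011]
.483,.3335,.2,-20.3 [0.3878, -0.1823, 0.0] [0.0, 0.0, -0.1078]
.483,.3335,.055,-20.3 [0.0, 0.0, 0.29] [0.0, 0.0, 0.0]
```

View pics/s9.png

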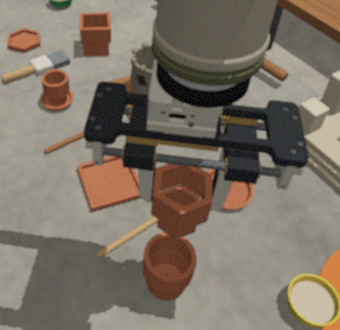

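The hex planter hangs level at (182,200), the round planter remains at (170,265), and the small planter is upright in its saucer at (57,90). Next I carry the hex planter to its saucer.

```bash
python3 -m crank '[[[-1,0.05,-0.04,0,0,0,0],[-1,0.13,-0.1,0,0,0,0],[-1,0.22,-0.17,0,0,0,0],[-1,0.3,-0.23,0,0,0,0],[-1,0.329,-0.254,0,0,0,0]]]' >/dev/null
python3 -m crank '[[[-1,0.07,-0.05,0,0,0,-0.02],[-1,0.16,-0.115,0,0,0,-0.04],[-1,0.24,-0.18,0,0,0,-0.06],[-1,0.31,-0.23,0,0,0,-0.08],[-1,0.339,-0.249,0,0,0,-0.101]]]' >/dev/null
python3 -m crank '[[[-1,0.09,-0.04,0,0,0,-0.02],[-1,0.19,-0.09,0,0,0,-0.04],[-1,0.28,-0.13,0,0,0,-0.06],[-1,0.35,-0.17,0,0,0,-0.09],[-1,0.388,-0.182,0,0,0,-0.108]]]' >/dev/null
python3 -m crank '[[[-1,0,0,0.04,0,0,0],[-1,0,0,0.1,0,0,0],[-1,0,0,0.12,0,0,0],[-1,0,0,0.12,0,0,0],[-1,0,0,0.12,0,0,0]]]' >/dev/null
python3 -m crank '[[[-1,0,0,0,0,0,0],[-1,0,0,0,0,0,0],[-1,0,0,0,0,0,0],[-1,0,0,0,0,0,0],[-1,0,0,0,0,0,0]]]'
python3 snap.py w10
python3 plan.py .483,.3335,.055,-20.3 .483,.3335,.0451,-20.3
```

```text
t: 22.15
tool_pos: [0.4839, 0.3331, 0.1395]
orientation: [2.578, 1.796, -0.0]
force: [-0.5, -0.0, -1.6]
opening: 0.0602
gripper_force: 15.0
now [0.4839 0.3331 0.1395] yaw -20.28 q6 0.87 q1 0.52 t 22.2 open 0.06 F [-0.3  0.1 -1.4] 14.987168312072754
.483,.3335,.055,-20.3 [0.0002, -0.002, 0.169] [-0.0, 0.0001, 0.0002]
.483,.3335,.0451,-20.3 [0.0, 0.0, 0.0198] [0.0, 0.0, 0.0]
```

```bash
python3 -m crank '[[[-1,0,-0.002,0.05,0,0,0],[-1,0,-0.002,0.11,0,0,0],[-1,0,-0.002,0.15,0,0,0],[-1,0,-0.002,0.17,0,0,0],[-1,0,-0.002,0.18,0,0,0]]]' >/dev/null
python3 -m crank '[[[-1,0,0,0.002,0,0,0],[-1,0,0,0.003,0,0,0],[-1,0,0,0.004,0,0,0],[-1,0,0,0.005,0,0,0],[-1,0,0,0.005,0,0,0]]]'
python3 -m crank '[[[-1,0,0,0.001,0,0,0],[-1,0,0,0.002,0,0,0],[-1,0,0,0.003,0,0,0],[-1,0,0,0.003,0,0,0],[-1,0,0,0.003,0,0,0]]]'
```

```text
t: 23.45
tool_pos: [0.4831, 0.3334, 0.0472]
orientation: [-2.578, -1.795, -0.0]
force: [-0.9, 0.1, -1.3]
opening: 0.0599
gripper_force: 15.0
t: 24.08
tool_pos: [0.483, 0.3334, 0.0455]
orientation: [-2.578, -1.795, 0.0]
force: [1.5, 0.2, -2.7]
opening: 0.06
gripper_force: 15.0
```

```bash
python3 -m crank '[[[-1,0,0,0.001,0,0,0],[-1,0,0,0.001,0,0,0],[-1,0,0,0.001,0,0,0],[-1,0,0,0.001,0,0,0],[-1,0,0,0.001,0,0,0]]]'
python3 -m crank '[[[-1,0,0,0.001,0,0,0],[-1,0,0,0.001,0,0,0],[-1,0,0,0.001,0,0,0],[-1,0,0,0.001,0,0,0],[-1,0,0,0.001,0,0,0]]]'
```

```text
t: 24.7
tool_pos: [0.4831, 0.3334, 0.0451]
orientation: [2.578, 1.795, 0.0]
force: [0.6, 0.4, -2.2]
opening: 0.0599
gripper_force: 15.0
t: 25.32
tool_pos: [0.4831, 0.3335, 0.0451]
orientation: [2.578, 1.795, 0.0]
force: [-2.9, -1.5, 5.6]
opening: 0.0599
gripper_force: 15.0
```

```bash
python3 -m crank '[[[-1,0,0,-0.001,0,0,0],[-1,0,0,-0.001,0,0,0],[0.3,0,0,-0.001,0,0,0],[0.6,0,0,-0.001,0,0,0],[1,0,0,-0.001,0,0,0]]]'
python3 -m crank '[[[1,0,0,0,0,0,0],[1,0,0,0,0,0,0],[1,0,0,-0.03,0,0,0],[1,0,0,-0.12,0,0,0],[1,0,0,-0.24,0,0,0]]]'>/dev/null
python3 -m crank '[[[1,0,0,-0.1,0,0,0],[1,0,0,-0.17,0,0,0],[1,0,0,-0.17,0,0,0],[1,0,0,-0.17,0,0,0],[1,0,0,-0.17,0,0,0]]]'
python3 snap.py w11
python3 plan.py .62,.2312,.25,-27.5
python3 - <<'E'
from lib import *
c,im=load('w11'); u=proj(c,[[.483,.3335,.04]])[0].astype(int)
cv2.imwrite('pics/c11.png',cv2.resize(im[u[1]-70:u[1]+70,u[0]-70:u[0]+70,::-1],None,fx=4,fy=4))
E
```

```text
t: 25.95
tool_pos: [0.483, 0.3334, 0.0449]
orientation: [2.578, 1.795, -0.0]
force: [-0.0, 0.5, 0.1]
opening: 0.0759
gripper_force: 0.0
t: 27.2
tool_pos: [0.4822, 0.333, 0.2484]
orientation: [-2.578, -1.795, 0.004]
force: [0.1, 0.2, 0.6]
opening: 0.0927
gripper_force: 0.0
now [0.4823 0.333  0.2484] yaw -20.29 q6 0.87 q1 0.52 t 27.25 open 0.0928 F [-0.8 -0.9 -1.1] 0.0
.62,.2312,.25,-27.5 [-0.0954, 0.3289, -0.0036] [-0.0011, 0.0015, 0.0801]
```

View pics/c11.png

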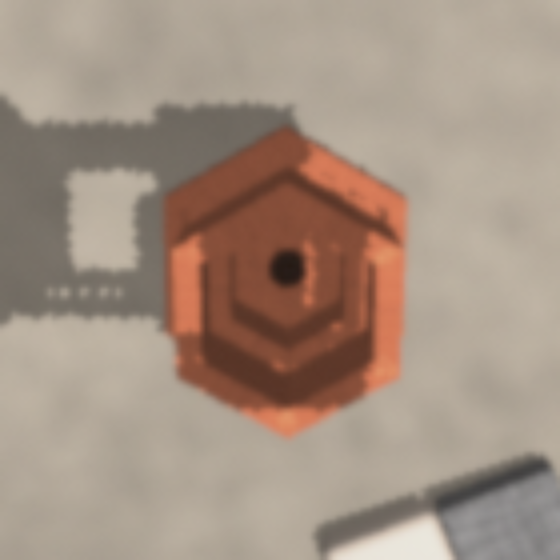

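The hex planter sits centred in its saucer at (287,275), with sides parallel and even left and right margins. Next is the square planter.

```bash
python3 -m crank '[[[1,-0.03,0.1,0,0,0,0.02],[1,-0.06,0.2,0,0,0,0.05],[1,-0.09,0.3,0,0,0,0.08],[1,-0.095,0.329,0,0,0,0.08],[1,-0.095,0.329,0,0,0,0.08]]]' >/dev/null
python3 -m crank '[[[1,0,0,0,0,0,0],[1,0,0,0,0,0,0],[1,0,0,0,0,0,0],[1,0,0,0,0,0,0],[1,0,0,0,0,0,0]]]' 
python3 snap.py w12
python3 - <<'E'
from lib import *
c,im=load('w12'); p=PR['square']; B=lambda p:place('square',p[0],p[1],0,p[2])
v=[(c,blob(im,proj(c,[[p[0],p[1],.076]])[0]))]
r=fit(v,B,[p[0],p[1],p[3]],[.005,.005,.1]); print(r,np.degrees(r[0][2]),v[0][1].sum())
ct=cam('top');T=cv2.imread('pics/top0.png')[:,:,::-1].copy()
v.append((ct,blob(T,(214,200))))
r=fit(v,lambda p:place('square',p[0],p[1],p[3],p[2]),[p[0],p[1],p[3],0],[.005,.005,.1,.005]); print(r,np.degrees(r[0][2]))
E
python3 plan.py
```

```text
t: 28.5
tool_pos: [0.6208, 0.232, 0.2502]
orientation: [2.685, 1.63, 0.0]
force: [0.0, 1.1, -0.3]
opening: 0.0928
gripper_force: 0.0
(array([0.61890855, 0.22934036, 1.10797827]), np.float64(2.8303541465266226)) 63.4824788088049 4167
(array([ 0.61978389,  0.22988271,  1.09303961, -0.00122838]), np.float64(4.744821081088041)) 62.6265564804625
now [0.6208 0.2319 0.2501] yaw -27.48 q6 0.76 q1 0.28 t 28.55 open 0.0928 F [ 0.5 -0.  -0.9] 0.0
```

```bash
python3 plan.py .6194,.2297,.1,-27 .6194,.2297,.046,-27
```

```text
now [0.6208 0.2319 0.2501] yaw -27.48 q6 0.76 q1 0.28 t 28.55 open 0.0928 F [ 0.5 -0.  -0.9] 0.0
.6194,.2297,.1,-27 [-0.0052, -0.0005, 0.3002] [0.0001, -0.0, -0.0054]
.6194,.2297,.046,-27 [0.0, 0.0, 0.108] [0.0, 0.0, 0.0]
```

```bash
python3 -m crank '[[[1,-0.005,0,0.08,0,0,-0.005],[1,-0.005,0,0.16,0,0,-0.005],[1,-0.005,0,0.23,0,0,-0.005],[1,-0.005,0,0.28,0,0,-0.005],[1,-0.005,0,0.3,0,0,-0.005]]]' >/dev/null
python3 -m crank '[[[1,0,0,0.03,0,0,0],[1,0,0,0.06,0,0,0],[1,0,0,0.09,0,0,0],[1,0,0,0.108,0,0,0],[1,0,0,0.108,0,0,0]]]'
python3 -m crank '[[[-1,0,0,0,0,0,0],[-1,0,0,0,0,0,0],[-1,0,0,0,0,0,0],[-1,0,0,0,0,0,0],[-1,0,0,0,0,0,0]]]' 20
python3 -m crank '[[[-1,0,0,0,0,0,0],[-1,0,0,0,0,0,0],[-1,0,0,0,0,0,0],[-1,0,0,0,0,0,0],[-1,0,0,0,0,0,0]]]' 20
python3 plan.py .6194,.2297,.15,-27  .51,.06,.2,-20 .464,-.1155,.2,-11.3 .464,-.1155,.062,-11.3
```

```text
t: 29.8
tool_pos: [0.619, 0.2294, 0.0449]
orientation: [-2.679, -1.64, 0.003]
force: [0.7, -0.5, 0.7]
opening: 0.0928
gripper_force: 0.0
t: 30.42
tool_pos: [0.62, 0.2298, 0.0467]
orientation: [2.679, 1.641, 0.001]
force: [-2.2, 0.4, 4.9]
opening: 0.0679
gripper_force: 20.0
t: 31.05
tool_pos: [0.6199, 0.2298, 0.0466]
orientation: [-2.679, -1.641, -0.001]
force: [-1.7, 2.1, 5.3]
opening: 0.0676
gripper_force: 20.0
now [0.6199 0.2298 0.0466] yaw -27.04 q6 0.75 q1 0.28 t 31.05 open 0.0676 F [-1.7  2.1  5.3] 20.00065952539444
.6194,.2297,.15,-27 [-0.0006, -0.0008, -0.2067] [0.0002, -0.0004, -0.0004]
.51,.06,.2,-20 [-0.4017, -0.0409, -0.1] [0.0, 0.0, -0.0778]
.464,-.1155,.2,-11.3 [-0.3613, 0.0336, 0.0] [0.0, 0.0, -0.0967]
.464,-.1155,.062,-11.3 [0.0, 0.0, 0.276] [0.0, 0.0, 0.0]
```

```bash
python3 -m crank '[[[-1,0,0,-0.006,0,0,0],[-1,0,0,-0.02,0,0,0],[-1,0,0,-0.06,0,0,0],[-1,0,0,-0.12,0,0,0],[-1,0,0,-0.207,0,0,0]]]'
python3 -m crank '[[[-1,-0.05,-0.005,-0.09,0,0,-0.01],[-1,-0.15,-0.015,-0.1,0,0,-0.03],[-1,-0.26,-0.026,-0.1,0,0,-0.05],[-1,-0.36,-0.037,-0.1,0,0,-0.07],[-1,-0.402,-0.041,-0.1,0,0,-0.078]]]' >/dev/null
python3 -m crank '[[[-1,-0.08,0.006,0,0,0,-0.02],[-1,-0.18,0.015,0,0,0,-0.04],[-1,-0.27,0.024,0,0,0,-0.06],[-1,-0.33,0.03,0,0,0,-0.08],[-1,-0.361,0.034,0,0,0,-0.097]]]' >/dev/null
python3 -m crank '[[[-1,0,0,0.04,0,0,0],[-1,0,0,0.1,0,0,0],[-1,0,0,0.14,0,0,0],[-1,0,0,0.15,0,0,0],[-1,0,0,0.15,0,0,0]]]' >/dev/null
python3 -m crank '[[[-1,0,0,0,0,0,0],[-1,0,0,0,0,0,0],[-1,0,0,0,0,0,0],[-1,0,0,0,0,0,0],[-1,0,0,0,0,0,0]]]'
python3 snap.py w13
python3 plan.py .464,-.1155,.062,-11.3 .464,-.1155,.0526,-11.3
python3 - <<'E'
from lib import *
c,im=load('w13')
cv2.imwrite('pics/c13.png',im[100:400,120:520,::-1])
E
```

```text
t: 31.68
tool_pos: [0.6189, 0.2293, 0.1504]
orientation: [-2.679, -1.64, 0.003]
force: [-0.2, -0.9, -3.2]
opening: 0.068
gripper_force: 20.0
t: 34.17
tool_pos: [0.4643, -0.1155, 0.1246]
orientation: [-2.429, -1.992, -0.0]
force: [-1.0, -0.5, -3.3]
opening: 0.0682
gripper_force: 20.0
now [ 0.4642 -0.1155  0.1245] yaw -11.29 q6 -0.15 q1 -0.35 t 34.23 open 0.0679 F [-0.  -0.3 -3.5] 19.999554455280304
.464,-.1155,.062,-11.3 [-0.0001, -0.0004, 0.125] [-0.0001, -0.0, 0.0001]
.464,-.1155,.0526,-11.3 [0.0, 0.0, 0.0188] [0.0, 0.0, 0.0]
```

View pics/c13.png

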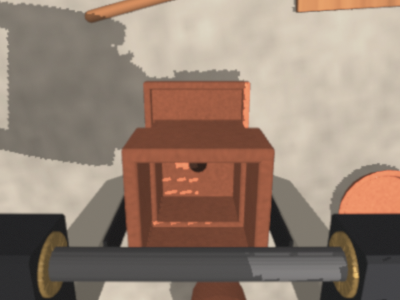

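The square planter hangs square to its saucer, which shows ahead of it at (197,100). I'll lower it.

```bash
python3 -m crank '[[[-1,0,0,0.04,0,0,0],[-1,0,0,0.08,0,0,0],[-1,0,0,0.11,0,0,0],[-1,0,0,0.125,0,0,0],[-1,0,0,0.134,0,0,0]]]' >/dev/null
python3 -m crank '[[[-1,0,0,0.002,0,0,0],[-1,0,0,0.004,0,0,0],[-1,0,0,0.006,0,0,0],[-1,0,0,0.007,0,0,0],[-1,0,0,0.007,0,0,0]]]'
python3 -m crank '[[[-1,0,0,0.001,0,0,0],[-1,0,0,0.001,0,0,0],[-1,0,0,0.002,0,0,0],[-1,0,0,0.002,0,0,0],[-1,0,0,0.002,0,0,0]]]'
```

```text
t: 35.48
tool_pos: [0.4643, -0.1155, 0.0541]
orientation: [2.429, 1.992, 0.0]
force: [-0.4, 0.3, -2.4]
opening: 0.0677
gripper_force: 20.0
t: 36.1
tool_pos: [0.4642, -0.1155, 0.0531]
orientation: [2.429, 1.992, -0.0]
force: [-0.2, 0.6, -2.7]
opening: 0.0678
gripper_force: 20.0
```

```bash
python3 -m crank '[[[-1,0,0,0.001,0,0,0],[-1,0,0,0.001,0,0,0],[-1,0,0,0.001,0,0,0],[-1,0,0,0.001,0,0,0],[-1,0,0,0.001,0,0,0]]]'
python3 -m crank '[[[-1,0,0,0.001,0,0,0],[-1,0,0,0.001,0,0,0],[-1,0,0,0.001,0,0,0],[-1,0,0,0.001,0,0,0],[-1,0,0,0.001,0,0,0]]]'
```

```text
t: 36.72
tool_pos: [0.4643, -0.1156, 0.0526]
orientation: [2.429, 1.992, 0.0]
force: [0.1, -0.5, -2.2]
opening: 0.0678
gripper_force: 20.0
t: 37.35
tool_pos: [0.4644, -0.1156, 0.0527]
orientation: [2.429, 1.992, 0.0]
force: [-3.3, 1.7, 5.1]
opening: 0.068
gripper_force: 20.0
```

```bash
python3 -m crank '[[[-1,0,0,-0.001,0,0,0],[-1,0,0,-0.001,0,0,0],[0.5,0,0,-0.001,0,0,0],[0.8,0,0,-0.001,0,0,0],[1,0,0,-0.001,0,0,0]]]'
python3 -m crank '[[[1,0,0,0,0,0,0],[1,0,0,0,0,0,0],[1,0,0,-0.03,0,0,0],[1,0,0,-0.12,0,0,0],[1,0,0,-0.24,0,0,0]]]'>/dev/null
python3 -m crank '[[[1,0,0,-0.1,0,0,0],[1,0,0,-0.16,0,0,0],[1,0,0,-0.16,0,0,0],[1,0,0,-0.16,0,0,0],[1,0,0,-0.16,0,0,0]]]'
python3 snap.py w14
python3 plan.py .45,-.298,.25,-11.3
```

```text
t: 37.98
tool_pos: [0.4643, -0.1155, 0.0526]
orientation: [2.429, 1.992, 0.0]
force: [0.4, 0.1, -0.4]
opening: 0.0851
gripper_force: 0.0
t: 39.22
tool_pos: [0.4634, -0.1152, 0.2509]
orientation: [-2.427, -1.991, 0.002]
force: [-0.3, -0.8, -0.5]
opening: 0.0932
gripper_force: 0.0
now [ 0.4634 -0.1153  0.2509] yaw -11.29 q6 -0.15 q1 -0.35 t 39.27 open 0.0928 F [-0.2  0.4  0.2] 0.0
.45,-.298,.25,-11.3 [-0.3637, 0.0452, 0.0016] [-0.0018, -0.0002, 0.0001]
```

```bash
python3 -m crank '[[[1,-0.1,0.012,0,0,0,0],[1,-0.2,0.025,0,0,0,0],[1,-0.3,0.037,0,0,0,0],[1,-0.364,0.045,0,0,0,0],[1,-0.364,0.045,0,0,0,0]]]' >/dev/null
python3 -m crank '[[[1,0,0,0,0,0,0],[1,0,0,0,0,0,0],[1,0,0,0,0,0,0],[1,0,0,0,0,0,0],[1,0,0,0,0,0,0]]]' 
python3 snap.py w15
cat > chk.py <<'E'
from lib import *
c,im=load('w15'); B=lambda p:place('round',p[0],p[1],0,0)
v=[(c,blob(im,proj(c,[[.45,-.298,.076]])[0]))]
print('round',fit(v,B,[.45,-.298],[.005,.005]),v[0][1].sum())
c2=cam('side'); v.append((c2,blob(read_camera('side'),proj(c2,[[.45,-.298,.04]])[0])))
print('+side,z',fit(v,lambda p:place('round',p[0],p[1],p[2],0),[.45,-.298,0],[.005,.005,.005]))
# placed square: planter pose from rim outline with saucer union, both free
c,im=load('w14'); v=[(c,blob(im,proj(c,[[.464,-.1155,.07]])[0]))]
r=fit(v,lambda p:place('square',p[0],p[1],.006,p[2])+place('Ssquare',p[3],p[4],0,p[5]),[.464,-.1155,1.373,.464,-.1155,1.373],[.004,.004,.05]*2); print('sq',r[0].round(4),r[1])
c,im=load('w11'); v=[(c,blob(im,proj(c,[[.483,.3335,.06]])[0]))]
r=fit(v,lambda p:place('hex',p[0],p[1],.006,p[2])+place('Shex',p[3],p[4],0,p[5]),[.483,.3335,.693,.483,.3335,.693],[.004,.004,.05]*2); print('hex',r[0].round(4),r[1])
c,im=load('w7'); v=[(c,blob(im,proj(c,[[.469,.11,.05]])[0]))]
r=fit(v,lambda p:place('small',p[0],p[1],.006,0)+place('Ssmall',p[2],p[3],0,0),[.469,.11,.469,.11],[.004,.004]*2); print('small',r[0].round(4),r[1])
for w in('w15','w14'):
    c,im=load(w); uv=proj(c,[[.6225,-.225,.014]])[0]
    if 20<uv[0]<620 and 20<uv[1]<460:
        v=[(c,blob(im,uv))]; print('Sround',w,uv.round(),fit(v,lambda p:place('Sround',p[0],p[1],0,0),[.6225,-.225],[.004,.004]))
E
python3 chk.py; python3 plan.py
```

```text
t: 40.52
tool_pos: [0.4508, -0.2982, 0.2527]
orientation: [2.429, 1.993, 0.0]
force: [0.6, 0.4, -0.2]
opening: 0.0926
gripper_force: 0.0
round (array([ 0.44948716, -0.29917032]), np.float64(3.4393851801470148)) 3160
+side,z (array([ 0.44976812, -0.29877151, -0.00285992]), np.float64(7.093679269461315))
sq [ 0.4648 -0.1157  1.3751  0.4637 -0.1166  1.3741] 1.18052072831581
hex [0.4836 0.3326 0.6862 0.4822 0.3315 0.685 ] 1.2838499357006832
small [0.4691 0.1101 0.466  0.1068] 1.957037208796706
Sround w15 [450. 116.] (array([ 0.62125732, -0.22574331]), np.float64(5.678887805652867))
Sround w14 [454. 263.] (array([ 0.62461216, -0.22948436]), np.float64(9.460396208959121))
now [ 0.4507 -0.2983  0.2526] yaw -11.28 q6 -0.48 q1 -0.68 t 40.62 open 0.0932 F [-0.  -0.9 -0.1] 0.0
```

```bash
python3 -m crank '[[[1,-0.002,-0.002,0.1,0,0,0],[1,-0.002,-0.002,0.2,0,0,0],[1,-0.002,-0.002,0.29,0,0,0],[1,-0.002,-0.002,0.34,0,0,0],[1,-0.002,-0.002,0.37,0,0,0]]]' >/dev/null
python3 -m crank '[[[1,0,0,0.025,0,0,0],[1,0,0,0.043,0,0,0],[1,0,0,0.043,0,0,0],[-1,0,0,0.043,0,0,0],[-1,0,0,0.043,0,0,0]]]' 20
python3 -m crank '[[[-1,0,0,0,0,0,0],[-1,0,0,0,0,0,0],[-1,0,0,0,0,0,0],[-1,0,0,0,0,0,0],[-1,0,0,0,0,0,0]]]' 20
python3 plan.py .45,-.299,.15,-11.3  .6225,-.2255,.15,-11.3 .6225,-.2255,.06,-11.3
```

```text
t: 41.88
tool_pos: [0.45, -0.2996, 0.0469]
orientation: [2.428, 1.991, 0.0]
force: [0.6, 0.1, -0.2]
opening: 0.0773
gripper_force: 0.0
t: 42.5
tool_pos: [0.4497, -0.2994, 0.0465]
orientation: [2.429, 1.992, 0.0]
force: [-1.3, 1.1, 5.9]
opening: 0.0661
gripper_force: 20.0
now [ 0.4497 -0.2994  0.0465] yaw -11.29 q6 -0.49 q1 -0.68 t 42.5 open 0.0661 F [-1.3  1.1  5.9] 19.981387853622437
.45,-.299,.15,-11.3 [0.0008, 0.0006, -0.207] [0.0003, 0.0002, 0.0001]
.6225,-.2255,.15,-11.3 [0.2118, 0.3095, 0.0] [0.0, 0.0, 0.0]
.6225,-.2255,.06,-11.3 [0.0, 0.0, 0.18] [0.0, 0.0, 0.0]
```

```bash
python3 -m crank '[[[-1,0,0,-0.006,0,0,0],[-1,0,0,-0.02,0,0,0],[-1,0,0,-0.06,0,0,0],[-1,0,0,-0.12,0,0,0],[-1,0,0,-0.207,0,0,0]]]'
python3 -m crank '[[[-1,0.03,0.045,0,0,0,0],[-1,0.09,0.13,0,0,0,0],[-1,0.15,0.22,0,0,0,0],[-1,0.2,0.29,0,0,0,0],[-1,0.212,0.309,0,0,0,0]]]' >/dev/null
python3 -m crank '[[[-1,0,0,0.01,0,0,0],[-1,0,0,0.03,0,0,0],[-1,0,0,0.05,0,0,0],[-1,0,0,0.06,0,0,0],[-1,0,0,0.06,0,0,0]]]' >/dev/null
python3 -m crank '[[[-1,0,0,0,0,0,0],[-1,0,0,0,0,0,0],[-1,0,0,0,0,0,0],[-1,0,0,0,0,0,0],[-1,0,0,0,0,0,0]]]'
python3 snap.py w16
python3 plan.py .622,-.2252,.06,-11.3 .622,-.2252,.0525,-11.3
```

```text
t: 43.12
tool_pos: [0.4484, -0.2983, 0.1491]
orientation: [-2.427, -1.99, 0.001]
force: [-0.3, -0.6, -3.0]
opening: 0.0663
gripper_force: 20.0
t: 45.0
tool_pos: [0.6218, -0.2255, 0.1196]
orientation: [2.429, 1.992, 0.0]
force: [0.0, 0.1, -2.6]
opening: 0.0662
gripper_force: 20.0
now [ 0.6218 -0.2255  0.1196] yaw -11.29 q6 -0.23 q1 -0.43 t 45.05 open 0.0657 F [ 0.1 -1.1 -2.5] 19.97883528470993
.622,-.2252,.06,-11.3 [0.0006, 0.0003, 0.1191] [-0.0, -0.0, 0.0001]
.622,-.2252,.0525,-11.3 [0.0, 0.0, 0.015] [0.0, 0.0, 0.0]
```

```bash
python3 -m crank '[[[-1,0.001,0,0.04,0,0,0],[-1,0.001,0,0.08,0,0,0],[-1,0.001,0,0.105,0,0,0],[-1,0.001,0,0.119,0,0,0],[-1,0.001,0,0.126,0,0,0]]]' >/dev/null
python3 -m crank '[[[-1,0,0,0.001,0,0,0],[-1,0,0,0.002,0,0,0],[-1,0,0,0.004,0,0,0],[-1,0,0,0.005,0,0,0],[-1,0,0,0.005,0,0,0]]]'
python3 -m crank '[[[-1,0,0,0.001,0,0,0],[-1,0,0,0.001,0,0,0],[-1,0,0,0.002,0,0,0],[-1,0,0,0.002,0,0,0],[-1,0,0,0.002,0,0,0]]]'
```

```text
t: 46.3
tool_pos: [0.6219, -0.225, 0.0541]
orientation: [2.429, 1.992, 0.0]
force: [0.1, 0.0, -2.4]
opening: 0.0663
gripper_force: 20.0
t: 46.92
tool_pos: [0.6218, -0.225, 0.0531]
orientation: [-2.429, -1.992, 0.0]
force: [0.1, -0.3, -2.0]
opening: 0.066
gripper_force: 20.0
```

```bash
python3 -m crank '[[[-1,0,0,0.001,0,0,0],[-1,0,0,0.001,0,0,0],[-1,0,0,0.001,0,0,0],[-1,0,0,0.001,0,0,0],[-1,0,0,0.001,0,0,0]]]'
python3 -m crank '[[[-1,0,0,0.001,0,0,0],[-1,0,0,0.001,0,0,0],[-1,0,0,0.001,0,0,0],[-1,0,0,0.001,0,0,0],[-1,0,0,0.001,0,0,0]]]'
```

```text
t: 47.55
tool_pos: [0.6219, -0.225, 0.0526]
orientation: [2.429, 1.992, 0.0]
force: [0.1, 0.2, -2.2]
opening: 0.0659
gripper_force: 20.0
t: 48.18
tool_pos: [0.6219, -0.225, 0.0525]
orientation: [2.429, 1.992, 0.0]
force: [-3.6, 2.1, 5.3]
opening: 0.066
gripper_force: 20.0
```

```bash
python3 -m crank '[[[-1,0,0,-0.001,0,0,0],[-1,0,0,-0.001,0,0,0],[0.5,0,0,-0.001,0,0,0],[0.8,0,0,-0.001,0,0,0],[1,0,0,-0.001,0,0,0]]]'
python3 -m crank '[[[1,0,0,0,0,0,0],[1,0,0,0,0,0,0],[1,0,0,-0.03,0,0,0],[1,0,0,-0.12,0,0,0],[1,0,0,-0.24,0,0,0]]]'>/dev/null
python3 -m crank '[[[1,0,0,-0.1,0,0,0],[1,0,0,-0.16,0,0,0],[1,0,0,-0.16,0,0,0],[1,0,0,-0.16,0,0,0],[1,0,0,-0.16,0,0,0]]]'
python3 snap.py w17
python3 plan.py .42,-.36,.25,-11.3
python3 -m crank '[[[1,-0.09,-0.09,0,0,0,0],[1,-0.18,-0.18,0,0,0,0],[1,-0.27,-0.27,0,0,0,0],[1,-0.34,-0.34,0,0,0,0],[1,-0.34,-0.34,0,0,0,0]]]'
python3 -m crank '[[[1,0,0,0,0,0,0],[1,0,0,0,0,0,0],[1,0,0,0,0,0,0],[1,0,0,0,0,0,0],[1,0,0,0,0,0,0]]]' >/dev/null
cat > fin.py <<'E'
from lib import *
t=read_camera('top'); d=read_camera('side'); cv2.imwrite('pics/topF.png',t[:,:,::-1]); cv2.imwrite('pics/sideF.png',d[:,:,::-1]); ct=cam('top'); cs=cam('side')
c,im=load('w17')
def two(n,x,y,yaw,v,tag):
    r=fit(v,lambda p:place(n,p[0],p[1],.006,p[2])+place('S'+n,p[3],p[4],0,p[5]),[x,y,yaw]*2,[.004,.004,.05]*2)
    p=r[0]; print(tag,n,p.round(4),round(r[1],2),'off mm',((p[:2]-p[3:5])*1000).round(1),'dyaw',np.degrees(p[2]-p[5]).round(2))
for n,x,y,yaw in(('round',.622,-.225,0),('square',.464,-.1155,1.373),('hex',.483,.3335,.69),('small',.469,.11,0)):
    v=(ct,blob(t,proj(ct,[[x,y,.04]])[0])); two(n,x,y,yaw,[v],'top')
    v=(cs,blob(d,proj(cs,[[x,y,.04]])[0])); two(n,x,y,yaw,[v],'side')
two('round',.622,-.225,0,[(c,blob(im,proj(c,[[.622,-.225,.06]])[0]))],'w17')
a=[]
for n,x,y in(('round',.622,-.225),('small',.469,.11),('square',.464,-.1155)):
    col=[]
    for cc,i in((ct,t),(cs,d)):
        u=proj(cc,[[x,y,.03]])[0].astype(int); col.append(cv2.resize(i[u[1]-40:u[1]+40,u[0]-40:u[0]+40,::-1],None,fx=3.2,fy=3.2,interpolation=cv2.INTER_CUBIC))
    a.append(np.vstack(col))
cv2.imwrite('pics/cF.png',np.hstack(a))
E
python3 fin.py
```

```text
t: 48.8
tool_pos: [0.622, -0.2251, 0.0525]
orientation: [2.429, 1.992, 0.0]
force: [0.2, -0.4, -0.1]
opening: 0.0852
gripper_force: 0.0
t: 50.05
tool_pos: [0.621, -0.2246, 0.2504]
orientation: [-2.427, -1.99, 0.002]
force: [-0.6, -0.1, -0.1]
opening: 0.0928
gripper_force: 0.0
now [ 0.621  -0.2247  0.2505] yaw -11.29 q6 -0.23 q1 -0.42 t 50.1 open 0.0928 F [-0.6 -0.9  0.1] 0.0
.42,-.36,.25,-11.3 [-0.3442, -0.3413, 0.0018] [-0.002, -0.0004, 0.0001]
t: 50.72
tool_pos: [0.4187, -0.3602, 0.2517]
orientation: [-2.433, -1.986, 0.002]
force: [0.2, 0.2, -0.1]
opening: 0.0931
gripper_force: 0.0
top round [ 0.623  -0.224   0.0149  0.6254 -0.2275 -0.0157] 1.25 off mm [-2.4  3.5] dyaw 1.75
side round [ 0.6168 -0.2277 -0.141   0.6389 -0.2045  0.0232] 83.88 off mm [-22.1 -23.2] dyaw -9.41
top square [ 0.466  -0.1124  1.3741  0.4649 -0.1154  1.3764] 1.12 off mm [1.1 3. ] dyaw -0.13
side square [ 0.5225 -0.1698  1.3445  0.4653 -0.1128  1.3681] 63.84 off mm [ 57.2 -57. ] dyaw -1.35
top hex [0.4839 0.3327 0.6854 0.4839 0.3347 0.6907] 0.97 off mm [-0. -2.] dyaw -0.3
side hex [0.4817 0.3297 0.7446 0.4839 0.34   0.7159] 2.3 off mm [ -2.2 -10.3] dyaw 1.64
top small [0.4688 0.1097 0.0118 0.4691 0.1099 0.035 ] 2.08 off mm [-0.2 -0.2] dyaw -1.33
side small [ 0.4665  0.108   0.0245  0.4712  0.1208 -0.0934] 3.82 off mm [ -4.7 -12.8] dyaw 6.76
w17 round [ 0.6228 -0.2235  0.0093  0.6212 -0.2274  0.0339] 1.46 off mm [1.6 3.8] dyaw -1.41
```

View pics/cF.png

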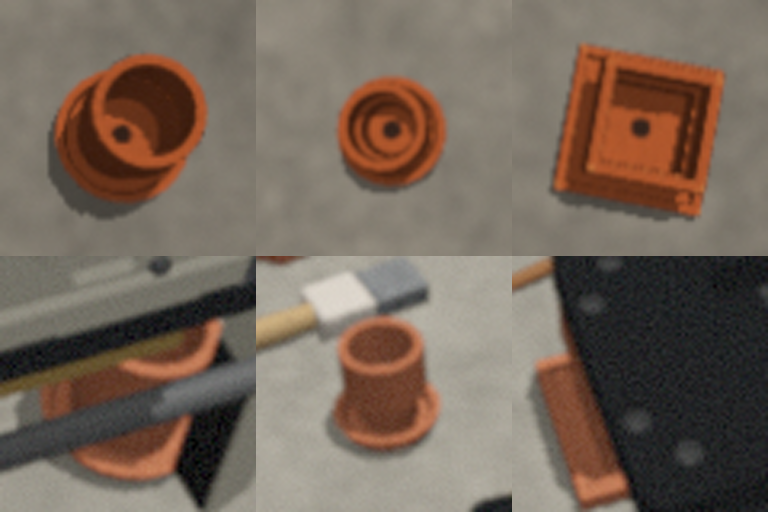

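The top and side crops show all three planters upright inside their lips. The round one may be about 3 mm off, so I'll measure again with the wrist camera straight above each planter.

```bash
python3 plan.py .607,-.302,.25,-11.3 .449,-.192,.25,-11.3 .454,.033,.25,-11.3 .468,.257,.25,-11.3
```

```text
now [ 0.422  -0.3583  0.2525] yaw -11.28 q6 -0.6 q1 -0.8 t 51.45 open 0.0929 F [-0.5  0.7  1.3] 0.0
.607,-.302,.25,-11.3 [0.1829, 0.3409, 0.0051] [-0.0, 0.0, 0.0003]
.449,-.192,.25,-11.3 [0.1538, -0.353, 0.0] [0.0, 0.0, 0.0]
.454,.033,.25,-11.3 [0.4432, -0.0784, 0.0] [0.0, 0.0, 0.0]
.468,.257,.25,-11.3 [0.4448, -0.0603, 0.0] [0.0, 0.0, 0.0]
```

```bash
python3 -m crank '[[[1,0.06,0.11,0,0,0,0],[1,0.12,0.22,0,0,0,0],[1,0.16,0.3,0,0,0,0],[1,0.183,0.341,0,0,0,0],[1,0.183,0.341,0,0,0,0]]]' >/dev/null
python3 -m crank '[[[1,0,0,0,0,0,0],[1,0,0,0,0,0,0],[1,0,0,0,0,0,0],[1,0,0,0,0,0,0],[1,0,0,0,0,0,0]]]' >/dev/null
python3 snap.py w20
python3 -m crank '[[[1,0.05,-0.11,0,0,0,0],[1,0.1,-0.22,0,0,0,0],[1,0.14,-0.32,0,0,0,0],[1,0.154,-0.353,0,0,0,0],[1,0.154,-0.353,0,0,0,0]]]' >/dev/null
python3 -m crank '[[[1,0,0,0,0,0,0],[1,0,0,0,0,0,0],[1,0,0,0,0,0,0],[1,0,0,0,0,0,0],[1,0,0,0,0,0,0]]]' >/dev/null
python3 snap.py w21
python3 -m crank '[[[1,0.11,-0.02,0,0,0,0],[1,0.22,-0.04,0,0,0,0],[1,0.33,-0.06,0,0,0,0],[1,0.42,-0.075,0,0,0,0],[1,0.443,-0.078,0,0,0,0]]]' >/dev/null
python3 -m crank '[[[1,0,0,0,0,0,0],[1,0,0,0,0,0,0],[1,0,0,0,0,0,0],[1,0,0,0,0,0,0],[1,0,0,0,0,0,0]]]'
python3 snap.py w22
cat > fin2.py <<'E'
from lib import *
def two(n,x,y,yaw,v,tag):
    b=None
    for k in(0,.003,-.003):
        r=fit(v,lambda p:place(n,p[0],p[1],.006,p[2])+place('S'+n,p[3],p[4],0,p[5]),[x,y,yaw,x+k,y+k,yaw],[.003,.003,.05]*2)
        if b is None or r[1]<b[1]: b=r
    p=b[0]; print(tag,n,p.round(4),round(b[1],2),'off mm',((p[:2]-p[3:5])*1000).round(1),'dyaw',np.degrees(p[2]-p[5]).round(2))
a=[]
for w,n,x,y,yaw in(('w20','round',.622,-.225,0),('w21','square',.464,-.1155,1.373),('w22','small',.469,.11,0)):
    c,im=load(w); u=proj(c,[[x,y,.05]])[0]; m=blob(im,u); two(n,x,y,yaw,[(c,m)],w)
    o=im.copy(); cc,_=cv2.findContours(m,0,1); cv2.drawContours(o,cc,-1,(0,255,0),1); u=u.astype(int); print(u)
    g=lambda q:cv2.resize(q[max(u[1]-70,0):u[1]+70,u[0]-70:u[0]+70,::-1],(260,260),interpolation=cv2.INTER_CUBIC)
    a.append(np.vstack([g(im),g(o)]))
cv2.imwrite('pics/cG.png',np.hstack(a))
E
python3 fin2.py
```

```text
t: 55.3
tool_pos: [0.4541, 0.0324, 0.2526]
orientation: [2.43, 1.991, -0.0]
force: [-0.0, -0.0, -0.3]
opening: 0.0927
gripper_force: 0.0
w20 round [ 0.621  -0.2253  0.0285  0.6214 -0.2257 -0.0188] 3.3 off mm [-0.4  0.4] dyaw 2.71
[316 139]
w21 square [ 0.4635 -0.1151  1.3695  0.464  -0.1159  1.3727] 1.49 off mm [-0.5  0.7] dyaw -0.18
[316 140]
w22 small [0.4696 0.1106 0.0599 0.4676 0.1082 0.0167] 3.63 off mm [1.9 2.4] dyaw 2.48
[316 139]
```

View pics/cG.png

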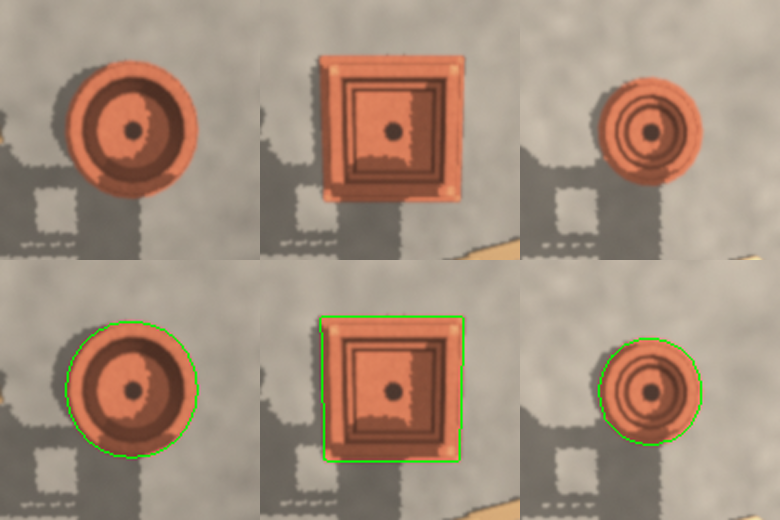

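From straight above, each drain hole sits on its saucer's outline centre within about 1 mm: round (133,130), square (394,131), small (651,132). The hex planter was already confirmed aligned, so I'm handing in.

```bash
python3 -c "from plant import *; print(close_job())"
```

```text
the job is handed in; nothing more can be done
None
```

All four planters stand upright in their matching saucers (round, square and small within about 1 mm of centre, the six-sided within about 2 mm), the square and six-sided ones are lined up with theirs, the wet pot was left alone, and the job was handed in at about 55 s; the verdict was not shown.

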